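# Set the carving machine's stepped speed dial and start it

### The job

Get the carving machine ready to rough out: with a fingertip, push the pointer of the speed dial round clockwise, counting the clicks, until it rests on the fifth step from the off mark (off counts as zero; the dial may already stand some steps up), and only then press the round start button all the way in, keep it in for a moment and let go. Do not pinch the dial or force it, and do not shift or lift the control unit or any of the tools and the plaster head standing round it.

Things in the scene. Friction and masses are not known exactly. Their poses are not given: they have to be found in the camera images.
- unit: carving machine's control unit: grey metal box, dark side cheeks, four rubber feet, 170 mm deep (x), 236 wide (y). Its top is a panel sloping down 10 degrees towards the operator (-x side): 52 mm high at the front, 82 at the back. Origin: centre of the underside, z up, x to the high back edge. Loose on the bench, about 2.4 kg, slides if pushed sideways with over about 10 N.
- panel: the sloped panel. Origin on its surface at the dial's axis; z is its outward normal, x up the slope away from the operator, y left. A flat aluminium scale plate (104 mm across) has a dot for off and eight dark ticks, steps 1 to 8, 30 degrees apart: off 120 degrees counter-clockwise (from above) of x, step 4 along x, step 5 30 degrees clockwise of x. The cheek 70 mm left stands 3 mm proud.
- dial_axis (a point): centre of the speed dial, on the panel's surface, axes as the panel's; z is the axis it turns about. The black knob: round skirt 52 mm across, its top 7.5 mm above the panel; hub 27 mm across, top 27.5 mm above it; pointer bar from 7 to 29 mm above it. Nothing else stands up round it within 95 mm apart from the cheek.
- dial (a joint): dial angle in rad: 0 at the off mark, grows clockwise seen from above, stops at 0 and 4.189 (step 8). A spring detent clicks every 0.524 rad, so step n is at 0.524 n. Pushed past midway it springs on to the next step by itself; let go, it settles within 0.03 of a step. Leaving a step takes about 4 N at 27 mm from the axis. It starts on one of steps 0 to 3 (rarely balanced midway).
- pointer_tip (a point): tip of the dial's pointer, on its top face: 36 mm from the axis, 29 mm above the panel. The pointer is a tapered bar with upright flanks, 15 mm wide 12 mm from the axis, 8 mm wide at the tip, a white line along its top, and a blunt tail 16 mm to the other side. x points from the axis to the tip, z is the panel's normal.
- start_button (a joint): travel of the start button in m: 0 out, 0.006 fully in. It springs back; about 1.5 N starts it moving and 5 N holds it fully in.
- button_top (a point): centre of the start button's top, a flat steel cap 23 mm across, 18 mm above the panel when out, in a steel bezel 34 mm across and 5 mm high; on the panel 122 mm to the right of the dial's axis. z is the panel's normal; it is pressed along -z and this point moves with it. A small pilot lens (8 mm high) lies 58 mm up the slope from it.
- handpiece_rest: aluminium carving handpiece (27 mm thick, 177 mm long with its bur) lying in a dark steel bench rest, 60 mm high in all; loose, to be left alone. Origin: centre of the underside.
- bur_block: wooden block 50 x 100 x 30 mm with ten burs standing in it, 68 mm high in all; loose, to be left alone. Origin: centre of the underside.
- gouge: carver's gouge lying on the bench, 253 mm long, 30 mm thick, wooden handle to its -x; loose, to be left alone. Origin: under the joint of blade and handle.
- maquette: small plaster head on a round wooden foot of 84 mm diameter, 133 mm high; loose, to be left alone. Origin: centre of the underside.

How it is judged:
On the way, in this order (a step that is already met when the one before it is completed fails the run):
1. the dial rests on step 5 (value of joint dial between 2.52 and 2.72 rad), for 0.3 s.
2. the start button is pressed in with the dial on step 5 (all of step 1 and value of joint start_button above 0.0045 m), for 0.1 s.
At the end, for the whole second after the job is handed in: the dial rests on step 5 (2.618 rad, within 0.1), the start button has been pressed in at least 4.5 of its 6 mm with the dial there and is out again, the unit stands within 15 mm of where it was, and the handpiece, bur block, gouge and plaster head within 15 mm of where they were (all of step 1 and velocity of joint dial between -0.05 and 0.05 rad/s and value of joint start_button below 0.0015 m and distance of each of unit, handpiece_rest, bur_block, gouge, maquette from where it was at the start of the episode below 0.015 m and angle between unit's own z axis and vertical below 0.05 rad and linear speed of unit below 0.01 m/s and angle between maquette's own z axis and vertical below 0.1 rad); the robot touches nothing.
It fails at once if the dial is pinched or forced (more than 18 N from the fingers) (contact force between the fingers and dial above 18 N).
It fails at once if the start button is pressed while the dial is not on step 5 (value of joint start_button above 0.003 m and (value of joint dial below 2.45 rad or value of joint dial above 2.79 rad)).
It fails at once if the control unit is shifted or lifted (distance of unit from where it was at the start of the episode above 0.02 m or angle between unit's own z axis and vertical above 0.1 rad).
It fails at once if a thing standing round the unit is shifted or lifted (distance of any of handpiece_rest, bur_block, gouge, maquette from where it was at the start of the episode above 0.02 m).
It also fails if it takes over 58 s, if anything falls off the work surface, if the arm or the gripper's body presses on something with over 40 N, if the wrist force passes 120 N, or if a joint passes its speed limit or range.

### The arm

A 6-joint arm with a two-finger parallel gripper is mounted at the origin on the work surface. World frame = base frame: x ahead of the robot, y to its left, z up, the work surface at z = 0. Lengths are in m, angles in rad, forces in N, time in s.
With the tool pointing down it reaches from about 0.375 to 0.925 m from the base axis. Payload 5.7 kg.
Tool frame: the origin (TCP) lies at the very end of the fingers, on their centre line; the grasp point (between the pads) lies 19 mm behind it (arm.pinch_z is the z of the grasp point in the tool frame, in m); z points along the fingers, y is the line along which they close (so a half turn about z gives the same grasp; the last joint's range is limited). The gripper opens to 85 mm and grips with 20 to 120 N. Pads are 22 mm wide; open, the fingers measure 114 mm over their backs; the gripper's body (76 mm by 85 mm) begins 54 mm behind the grasp point. The pads swing forward as they close: fully open they stand 13 mm farther back than shut.
Start: joints at [1.145, 0.359, 1.51, -0, 1.272, -0.115], TCP at [0.183, 0.571, 0.231] pointing down, gripper open.
Joint ranges: [-2.97, 2.97], [-1.01, 2.36], [0.21, 2.38], [-0.96, 4.11], [0.2, 2.71], [-2.98, 2.98]. Speed limits (rad/s): [2.39, 2.39, 3.14, 3.14, 3.14, 3.14].

### API

Orientations are given as a unit quaternion [x, y, z, w].
In Python, from plant import arm gives the robot as it stands.
- The arm moves only by the tool drive_tool, never from a script. Its argument "deltas" is a list that holds one entry, the list of rows, each a list of 7 numbers: the shift along the tool's x, y, z in mm, then the turn, a rotation vector about the tool's x, y, z in rad, then the closure in counts, from 0 (fully open) to 255 (shut). A call has 1 to 12 rows; each row shifts and turns the commanded pose from where the row before left it, along the tool's axes as they then stand; what a row does not reach is not made up. A row lasts 1/8 s, in which the tool goes at most 62.5 mm and 10.7 degrees, less where a joint would pass 70% of its speed; a pose out of reach is approached as far as the arm can. A call is refused whole if a number of a shift passes 62.5 or a number of a turn 0.188, either way. A call with a gripper value outside its range is refused whole. The fingers move at their own pace and stop on an object; the grip force is fixed at half the most. Time passes only in rows, so rows that do not move let the fingers close. It gives the time, the measured TCP pose, the force, the opening and the grip force at its end, in the units of the state.
- arm.read_state(): the state, without advancing time (a new reading comes with each control period).
- arm.get_image(name): name is "scene" or "top" or "wrist"; returns a dict with "frame" (384x512x3 uint8, red, green, blue), "range_z" (384x512 float32, m along the optical axis (not along the pixel's ray), 0 where there is no reading), "fx", "fy", "cx", "cy" (pixels), "pose" (4x4, takes a point from camera to world coordinates). Camera axes: x right, y up, looking along -z (the intrinsics and any distortion apply to the point x, -y, -z); pixel columns grow to the right and rows downward; lengths in m; the calibration is good to about 2 mm. A picture is of the moment at which its call begins.
- arm.sign_off(): hands the job in; it is judged then, once.
The state is a dict: "clock": time; "joint_positions": joint angles; "joint_vel": joint speeds; "joint_efforts": joint torques, N m; "tool_pos": TCP position; "ee_rot": TCP orientation; "ft_force": force on the tool from outside, world axes, zero at the start; "moment": the same for the moment, N m; "width": finger opening in m; "grip_force": force on a finger pad.
Only numpy, scipy, OpenCV 4.12 (cv2) and the standard library are available. Lean on these libraries where they do the work, as an engineer would, in place of code of your own. Each camera call takes 0.05 s, during which the arm holds its last target. There are 200 camera calls.

## Working session

There is one attempt and no reset: what is moved stays moved. The work goes in short steps, Python scripts to look and compute and a tool call to move; the robot and the scene stay as the last step left them, time stands still between calls to the robot, and variables do not carry over. Pictures are saved under pics/ and viewed, at most 10 in all, crops included, and the job is handed in when it is done.

Besides the shell and the picture viewer there is one more tool, called in YAML: its name, and indented under it one key for each argument. drive_tool: Moves the arm, as the interface text tells. Its arguments: {"type":"object","properties":{"deltas":{"type":"array","items":{"type":"array","items":{"type":"array","items":{"type":"number"}}}}},"required":["deltas"]}

```bash
mkdir -p pics; cat > h.py <<'E'
import numpy as np,cv2
from plant import arm
def grab(n,f):
    d=arm.get_image(n); np.savez('pics/'+f+'.npz',**d); cv2.imwrite('pics/'+f+'.png',d['frame'][:,:,::-1]); return d
def pt(d,u,v,z=None):
    z=d['range_z'][int(round(v)),int(round(u))] if z is None else z
    p=np.array([(u-d['cx'])/d['fx']*z,-(v-d['cy'])/d['fy']*z,-z,1]); return (d['pose']@p)[:3]
E
python3 - <<'E'
from h import *
a=grab('top','top0');b=grab('scene','sc0')
im=np.hstack([a['frame'],b['frame']])[:,:,::-1]
cv2.imwrite('pics/both.png',cv2.resize(np.vstack([a['frame'],b['frame']])[:,:,::-1],(512,768))[:,:])
print(a['pose'],a['fx'],arm.read_state())
E
```

```text
[[-0.02057256  0.99549879 -0.09251443  0.47307303]
 [-0.99976497 -0.01985077  0.00871548  0.03534027]
 [ 0.00683977  0.09267199  0.9956732   1.31781751]
 [ 0.          0.          0.          1.        ]] 487.0207912296425 {'clock': 0.1, 'joint_positions': array([ 1.14489287e+00,  3.59423900e-01,  1.51135226e+00,  1.11202430e-05,
        1.27248983e+00, -1.15106774e-01]), 'joint_vel': array([-0.00011211, -0.0009915 , -0.00519426, -0.00077504,  0.00097483,
       -0.00037772]), 'joint_efforts': array([ 1.91001287e-03, -5.28652918e+01, -2.79347205e+01,  2.17865472e-04,
        4.90291830e-03, -8.45284973e-06]), 'tool_pos': array([0.18323847, 0.57068031, 0.23053236]), 'ee_rot': array([ 1.54775218e-01,  9.87949357e-01, -8.04823642e-04, -2.28692911e-04]), 'ft_force': array([-0.39047797,  0.40038239,  0.96282675]), 'moment': array([-0.00936206,  0.01082014,  0.06234987]), 'grip_force': 0.0, 'width': 0.08560253579368568}
```

View pics/top0.png

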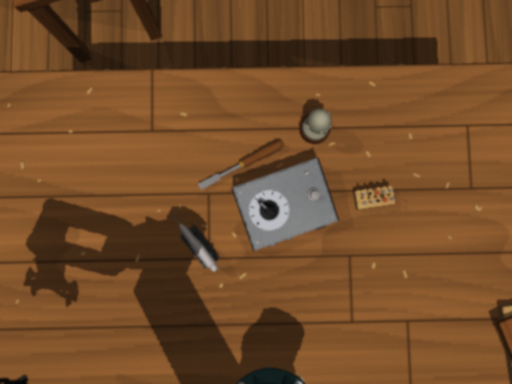

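View pics/sc0.png

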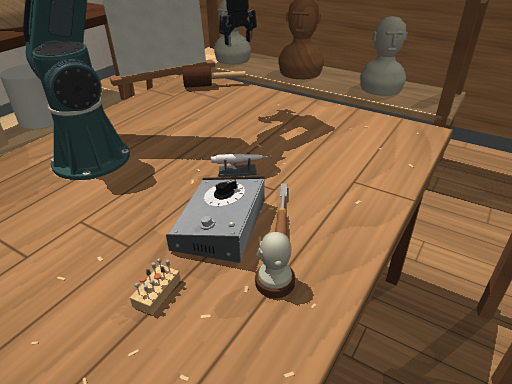

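The top view shows the unit at about (285,200), the dial at (268,209), the button at (313,194), the gouge and head beyond, the handpiece to the left and the bur block to the right. I'll enlarge the unit.

```bash
python3 - <<'E'
from h import *
d=np.load('pics/top0.npz')
c=d['frame'][145:255,225:345,::-1]
cv2.imwrite('pics/crop0.png',cv2.resize(c,None,fx=5,fy=5,interpolation=cv2.INTER_CUBIC))
# panel plane normal fit from depth of grey area
P=np.array([pt(d,u,v) for u in range(240,332) for v in range(165,240)])
n0=None
# rough dial centre, fit plane near panel
m=(P[:,2]>.055)&(P[:,2]<.085)
Q=P[m]
for _ in range(8):
    A=np.c_[Q[:,:2],np.ones(len(Q))]; s=np.linalg.lstsq(A,Q[:,2],rcond=None)[0]
    r=P[:,2]-np.c_[P[:,:2],np.ones(len(P))]@s; Q=P[abs(r)<.003]
n=np.array([-s[0],-s[1],1]);n/=np.linalg.norm(n)
print(len(Q),s,n,np.degrees(np.arccos(n[2])),'yaw',np.degrees(np.arctan2(s[1],s[0])))
for u,v in [(268,209),(313,194)]: print(pt(d,u,v))
E
```

```text
3884 [ 0.16546432  0.05733209 -0.01824607] [-0.1629842  -0.05647275  0.98501116] 9.932661724051021 yaw 19.110799422560625
[ 0.52752708 -0.00409907  0.09756097]
[ 0.56360269 -0.11924821  0.08853386]
```

View pics/crop0.png

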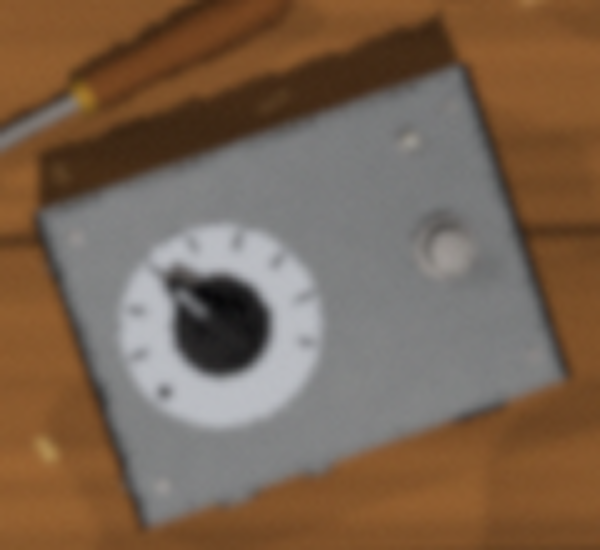

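Crop: the plate centre is at (221,326), the off dot at (163,392), ticks run clockwise, and the pointer lies along (170,270), so step 3. The button top is at (448,253). Now I'll set up the frames and a row planner.

```bash
cat >> h.py <<'E'
from scipy.spatial.transform import Rotation as Ro
def frame(yaw,O):
    c,s=np.cos(yaw),np.sin(yaw);t=np.radians(10)
    x=np.array([c*np.cos(t),s*np.cos(t),np.sin(t)]);y=np.array([-s,c,0]);return np.c_[x,y,np.cross(x,y)],np.array(O)
def target(F,r,phi,tx,h,dyaw=0):
    """tool y along pointer angle phi (deg, ccw from panel x), TCP at radius r, tx ccw offset, height h (m)"""
    A,O=F;a=np.radians(phi);rad=A@[np.cos(a),np.sin(a),0];tan=A@[-np.sin(a),np.cos(a),0]
    R=Ro.from_matrix(np.c_[tan,rad,-A[:,2]])
    return O+rad*r+tan*tx+A[:,2]*h,R
def rows(T,n,p=None,R=None,show=True):
    s=arm.read_state(); p=s['tool_pos'] if p is None else p; R=Ro.from_quat(s['ee_rot']) if R is None else R
    q,Q=T; w=(R.inv()*Q).as_rotvec()
    S=Ro.from_rotvec(w/n)
    for i in range(n):
        d=(R).inv().apply((q-p)/n)*1000
        if show: print(np.round(d,1),np.round(w/n,3))
        R=R*S
    print('total',np.round(np.linalg.norm(q-p)*1000,1),np.round(w,3))
E
python3 - <<'E'
from h import *
d=np.load('pics/top0.npz'); s=[0.16546432,0.05733209,-0.01824607]
def onplane(u,v,h=0):
    c=d['pose'][:3,3];r=pt(d,u,v,1.)-c
    n=np.array([-s[0],-s[1],1]);n/=np.linalg.norm(n);k=n[2]*s[2]+h
    return c+r*(k-n@c)/(n@r)
px=lambda a,b:(a/5+225-.4,b/5+145-.4)
O=onplane(*px(221,326));B=onplane(*px(448,253),.018)
T=[(163,392),(138,355),(138,310),(157,268),(193,243),(238,239),(277,260),(304,298),(306,342)]
yaws=[np.degrees(np.arctan2(*(onplane(*px(*t))-O)[[1,0]]))-120+30*i for i,t in enumerate(T)]
print(O,B,(B-O),np.round(yaws,1))
F=frame(np.radians(19.1),O);print(F[0].T@(B-O))
t=target(F,0.0,30,.0,.2);print(t[0]);rows(t,12)
E
```

```text
[ 0.5267308  -0.00704331  0.06850528] [ 0.56069162 -0.12254684  0.08577643] [ 0.03396082 -0.11550353  0.01727115] [17.4 18.1 18.2 17.1 17.8 17.8 18.4 17.5 18.4]
[-0.00261783 -0.12025752  0.01799918]
[ 0.49391307 -0.01840747  0.26546683]
[-39.7 -38.8  -2.9] [-0.011 -0.01   0.034]
[-41.  -37.4  -2.9] [-0.011 -0.01   0.034]
[-42.2 -36.   -2.9] [-0.011 -0.01   0.034]
[-43.4 -34.5  -2.9] [-0.011 -0.01   0.034]
[-44.6 -33.   -2.8] [-0.011 -0.01   0.034]
[-45.7 -31.5  -2.7] [-0.011 -0.01   0.034]
[-46.8 -29.9  -2.6] [-0.011 -0.01   0.034]
[-47.8 -28.3  -2.5] [-0.011 -0.01   0.034]
[-48.7 -26.7  -2.3] [-0.011 -0.01   0.034]
[-49.6 -25.   -2.1] [-0.011 -0.01   0.034]
[-50.4 -23.3  -1.9] [-0.011 -0.01   0.034]
[-51.2 -21.6  -1.7] [-0.011 -0.01   0.034]
total 666.9 [-0.133 -0.116  0.402]
```

drive_tool:
  deltas:
    - [[-40,-39,-3,-0.011,-0.01,0.034,255],[-41,-37,-3,-0.011,-0.01,0.034,255],[-42,-36,-3,-0.011,-0.01,0.034,255],[-43,-35,-3,-0.011,-0.01,0.034,255],[-45,-33,-3,-0.011,-0.01,0.034,255],[-46,-32,-3,-0.011,-0.01,0.034,255],[-47,-30,-3,-0.011,-0.01,0.034,255],[-48,-28,-3,-0.011,-0.01,0.034,255],[-49,-27,-2,-0.011,-0.01,0.034,255],[-50,-25,-2,-0.011,-0.01,0.034,255],[-50,-23,-2,-0.011,-0.01,0.034,255],[-51,-22,-2,-0.011,-0.01,0.034,255]]

```text
clock: 1.6
tool_pos: [0.493, -0.0217, 0.2682]
ee_rot: [0.352, 0.932, 0.056, 0.069]
ft_force: [1.2, 0.6, -0.9]
width: 0.0
grip_force: 0.0
```

drive_tool:
  deltas:
    - [[0,0,0,0,0,0,255],[0,0,0,0,0,0,255],[0,0,0,0,0,0,255]]

```text
clock: 1.98
tool_pos: [0.4918, -0.0186, 0.2679]
ee_rot: [0.35, 0.933, 0.056, 0.068]
ft_force: [-0.1, -0.1, 0.2]
width: -0.0002
grip_force: 0.0
```

```bash
python3 - <<'E'
from h import *
d=grab('wrist','w1');s=arm.read_state();print(s['clock'],s['tool_pos'],s['width'],s['ft_force'])
F=frame(np.radians(17.9),[0.5267,-0.0070,0.0685]);print('rel',F[0].T@(s['tool_pos']-F[1]))
cv2.imwrite('pics/w1b.png',cv2.resize(d['frame'][:,:,::-1],(768,576)))
def proj(p):
    q=np.linalg.inv(d['pose'])@np.r_[p,1];return d['cx']+d['fx']*q[0]/-q[2],d['cy']-d['fy']*q[1]/-q[2]
print('O',np.array(proj(F[1]))*1.5,'btn',np.array(proj(F[1]+F[0]@[0,-.122,.018]))*1.5)
for k in range(9):
    a=np.radians(120-30*k);print(k,np.round(np.array(proj(F[1]+F[0]@[.045*np.cos(a),.045*np.sin(a),0]))*1.5))
a=np.radians(30);print('tip3',np.array(proj(F[1]+F[0]@[.036*np.cos(a),.036*np.sin(a),.029]))*1.5)
E
```

```text
2.025 [ 0.49190391 -0.01856463  0.26802129] -0.00032066411354115436 [ 0.51107397 -0.32061429 -0.00986468]
rel [-0.00146268 -0.00031003  0.20285713]
O [390.07419957 245.09314767] btn [311.44939148 378.32886017]
0 [391. 186.]
1 [421. 195.]
2 [442. 217.]
3 [448. 246.]
4 [439. 274.]
5 [417. 294.]
6 [389. 300.]
7 [361. 293.]
8 [340. 272.]
tip3 [440.82776314 254.06188099]
```

View pics/w1b.png

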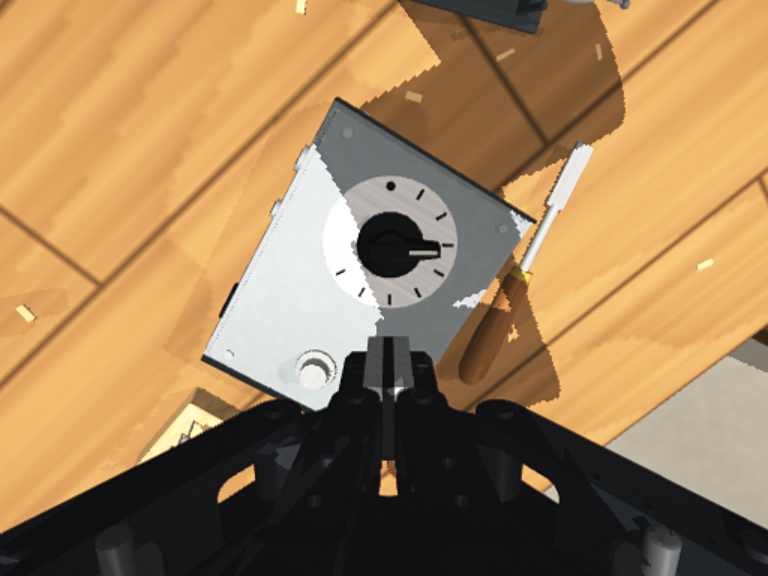

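The wrist view agrees with the model: plate centre (390,245), pointer tip (440,250) on tick 3 (448,246), button (314,374). The dial is on step 3. I'll go down on the counter-clockwise side of the pointer.

```bash
cat >> h.py <<'E'
F=frame(np.radians(17.9),[0.5267,-0.0070,0.0685])
def rel():
    s=arm.read_state();print(s['clock'],'panel xyz mm',np.round(F[0].T@(s['tool_pos']-F[1])*1000,1),'F panel',np.round(F[0].T@s['ft_force'],1))
E
python3 - <<'E'
from h import *
t=target(F,.038,30,.030,.040);rows(t,6);t2=target(F,.038,30,.030,.013);rows(t2,4,*t)
E
```

```text
[ 4.8  6.6 27.2] [ 0.    -0.     0.003]
[ 4.8  6.6 27.2] [ 0.    -0.     0.003]
[ 4.8  6.6 27.2] [ 0.    -0.     0.003]
[ 4.9  6.6 27.2] [ 0.    -0.     0.003]
[ 4.9  6.6 27.1] [ 0.    -0.     0.003]
[ 4.9  6.6 27.1] [ 0.    -0.     0.003]
total 170.1 [ 0.003 -0.001  0.017]
[-0.   0.   6.8] [0. 0. 0.]
[-0.   0.   6.8] [0. 0. 0.]
[-0.   0.   6.8] [0. 0. 0.]
[-0.   0.   6.8] [0. 0. 0.]
total 27.0 [0. 0. 0.]
```

drive_tool:
  deltas:
    - [[5,6.5,27,0,0,0.003,255],[5,6.5,27,0,0,0.003,255],[5,6.5,27,0,0,0.003,255],[5,6.5,27,0,0,0.003,255],[5,6.5,27,0,0,0.003,255],[5,6.5,27,0,0,0.003,255],[0,0,7,0,0,0,255],[0,0,7,0,0,0,255],[0,0,7,0,0,0,255],[0,0,6,0,0,0,255],[0,0,0,0,0,0,255]]

```text
clock: 3.4
tool_pos: [0.5275, 0.0392, 0.0853]
ee_rot: [0.359, 0.929, 0.056, 0.068]
ft_force: [-0.3, -0.0, -0.2]
width: -0.0001
grip_force: 0.0
```

```bash
python3 - <<'E'
from h import *
rel()
d=grab('wrist','w2');cv2.imwrite('pics/w2b.png',cv2.resize(d['frame'][:,:,::-1],(768,576)))
a=target(F,.038,30,.030,.013);print('approach');rows(target(F,.038,30,.019,.013),3)
print('arc');a=target(F,.038,30,.018,.013);
for k in range(1,16):
    b=target(F,.038,30-3*k,.018,.013)
    if k in(1,2,15): rows(b,1,*a)
    a=b
E
```

```text
3.4 panel xyz mm [17.7 43.7 14. ] F panel [-0.4  0.1 -0.1]
approach
[-3.3  0.2  0.4] [ 0.001  0.    -0.001]
[-3.3  0.2  0.4] [ 0.001  0.    -0.001]
[-3.3  0.2  0.4] [ 0.001  0.    -0.001]
total 10.0 [ 0.003  0.001 -0.003]
arc
[-2.   0.9 -0. ] [-0.     0.     0.052]
total 2.2 [-0.     0.     0.052]
[-2.   0.9 -0. ] [0.    0.    0.052]
total 2.2 [0.    0.    0.052]
[-2.   0.9 -0. ] [-0.    -0.     0.052]
total 2.2 [-0.    -0.     0.052]
```

View pics/w2b.png

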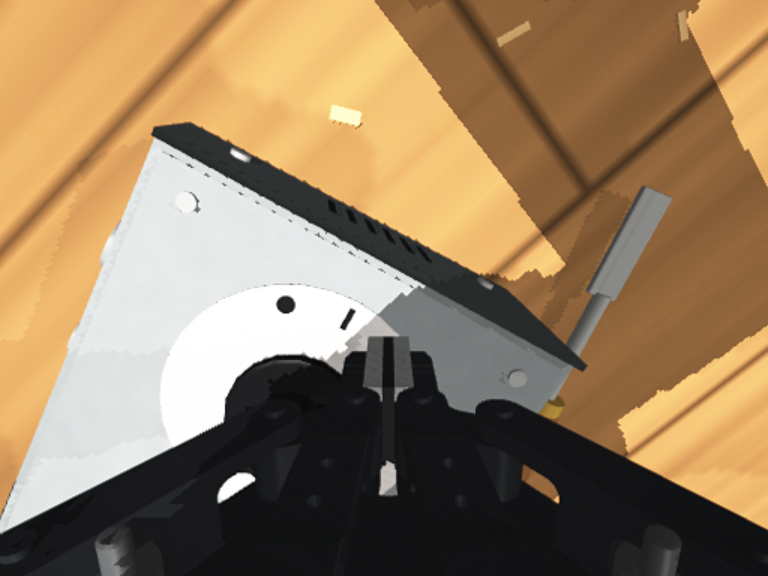

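The fingertip at (388,360) is clear of the hub at (290,400), counter-clockwise of the pointer. I'll approach it, then push one click in a slow arc.

drive_tool:
  deltas:
    - [[-4,0.3,0.3,0,0,0,255],[-4,0.3,0.3,0,0,0,255],[-3,0.3,0.3,0,0,0,255],[-2,0.9,0,0,0,0.052,255],[-2,0.9,0,0,0,0.052,255],[0,0,0,0,0,0,255]]

```text
clock: 4.2
tool_pos: [0.5401, 0.0314, 0.0862]
ee_rot: [0.407, 0.909, 0.059, 0.065]
ft_force: [-2.3, 2.1, 0.7]
width: -0.0003
grip_force: 1.1
```

```bash
python3 -c "
from h import *
rel()"
```

```text
4.2 panel xyz mm [27.2 32.4 13.2] F panel [-1.5  2.7  1. ]
```

drive_tool:
  deltas:
    - [[-2,0.9,0,0,0,0.052,255],[-2,0.9,0,0,0,0.052,255],[-2,0.9,0,0,0,0.052,255],[0,0,0,0,0,0,255]]

```text
clock: 4.7
tool_pos: [0.5465, 0.0281, 0.0872]
ee_rot: [0.476, 0.875, 0.064, 0.061]
ft_force: [0.2, 0.2, -0.2]
width: -0.0001
grip_force: 0.2
```

drive_tool:
  deltas:
    - [[-1.3,0.6,0,0,0,0.035,255],[0,0,0,0,0,0,255],[0,0,0,0,0,0,255]]

```text
clock: 5.08
tool_pos: [0.5477, 0.0273, 0.0874]
ee_rot: [0.492, 0.866, 0.065, 0.06]
ft_force: [-0.3, -0.4, 0.0]
width: 0.0005
grip_force: 0.0
```

```bash
python3 - <<'E'
from h import *
rel()
d=grab('wrist','w3');cv2.imwrite('pics/w3b.png',cv2.resize(d['frame'][:,:,::-1],(768,576)))
t=grab('top','t3');c=t['frame'][145:255,225:345,::-1]
cv2.imwrite('pics/t3c.png',cv2.resize(c,None,fx=5,fy=5,interpolation=cv2.INTER_CUBIC))
E
```

```text
5.075 panel xyz mm [33.3 26.2 13.3] F panel [-0.4 -0.3  0.1]
```

The force vanished, so it clicked to step 4. Next click.

drive_tool:
  deltas:
    - [[-2,0.9,0,0,0,0.052,255],[-2,0.9,0,0,0,0.052,255],[-2,0.9,0,0,0,0.052,255],[-2,0.9,0,0,0,0.052,255],[-2,0.9,0,0,0,0.052,255],[-2,0.9,0,0,0,0.052,255],[0,0,0,0,0,0,255]]

```text
clock: 6.05
tool_pos: [0.557, 0.0187, 0.0884]
ee_rot: [0.62, 0.779, 0.074, 0.048]
ft_force: [-0.4, 1.1, 0.7]
width: 0.0002
grip_force: 0.7
```

```bash
python3 - <<'E'
from h import *
rel();R=F[0].T@Ro.from_quat(arm.read_state()['ee_rot']).as_matrix();print('phi',np.degrees(np.arctan2(R[1,1],R[0,1])))
E
```

```text
6.05 panel xyz mm [39.6 15.1 13.2] F panel [0.1 1.2 0.7]
phi -4.935575704882053
```

Contact is starting as expected. About 10 degrees more.

drive_tool:
  deltas:
    - [[-2,0.9,0,0,0,0.052,255],[-2,0.9,0,0,0,0.052,255],[-2,0.9,0,0,0,0.052,255],[0,0,0,0,0,0,255],[0,0,0,0,0,0,255]]

```text
clock: 6.68
tool_pos: [0.5607, 0.0132, 0.0887]
ee_rot: [0.679, 0.729, 0.077, 0.043]
ft_force: [-0.1, 0.7, -0.3]
width: 0.0
grip_force: 0.4
```

```bash
python3 - <<'E'
from h import *
rel()
E
```

```text
6.675 panel xyz mm [41.4  8.8 13.2] F panel [ 0.1  0.7 -0.3]
```

drive_tool:
  deltas:
    - [[-1,0.5,0,0,0,0.026,255],[-1,0.4,0,0,0,0.026,255],[0,0,0,0,0,0,255],[0,0,0,0,0,0,255]]

```text
clock: 7.18
tool_pos: [0.5618, 0.0111, 0.0888]
ee_rot: [0.698, 0.711, 0.079, 0.041]
ft_force: [-0.1, 1.1, -1.1]
width: 0.0
grip_force: 0.1
```

drive_tool:
  deltas:
    - [[3,0,0,0,0,0,255],[4,0,0,0,0,0,255],[3,0,-20,0,0,0,255],[0,0,-40,0,0,0,255],[0,0,-50,0,0,0,255],[0,0,-40,0,0,0,255],[0,0,0,0,0,0,255],[0,0,0,0,0,0,255]]

```text
clock: 8.18
tool_pos: [0.536, 0.0131, 0.2365]
ee_rot: [0.698, 0.711, 0.078, 0.04]
ft_force: [-0.3, -0.3, 0.4]
width: 0.0002
grip_force: 0.0
```

```bash
python3 - <<'E'
from h import *
rel()
d=grab('wrist','w4');cv2.imwrite('pics/w4b.png',cv2.resize(d['frame'][:,:,::-1],(768,576)))
def proj(p):
    q=np.linalg.inv(d['pose'])@np.r_[p,1];return d['cx']+d['fx']*q[0]/-q[2],d['cy']-d['fy']*q[1]/-q[2]
print('O',np.array(proj(F[1]))*1.5,'btn',np.array(proj(F[1]+F[0]@[0,-.122,.018]))*1.5)
for k in (0,4,5,6):
    a=np.radians(120-30*k);print(k,np.round(np.array(proj(F[1]+F[0]@[.036*np.cos(a),.036*np.sin(a),.029]))*1.5))
E
```

```text
8.175 panel xyz mm [ 44.   16.3 162.9] F panel [-0.3 -0.2  0.5]
O [335.37927118 294.148427  ] btn [385.55687196 452.2970103 ]
0 [287. 271.]
4 [384. 292.]
5 [385. 320.]
6 [372. 343.]
```

View pics/w4b.png

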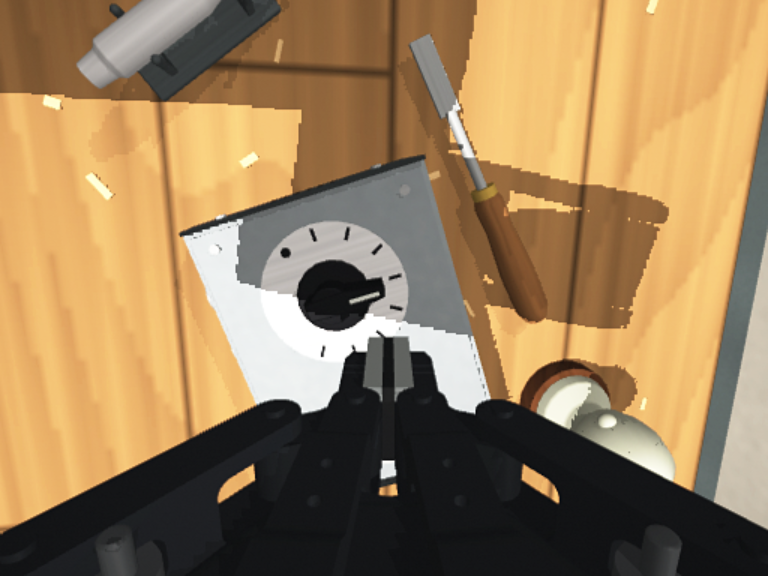

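The dots and ticks read off (286,253), 4 (395,276) and 5 (396,307). The pointer tip at (384,290) is on step 4: the last push stopped just short of midway. I'll go back down behind the pointer and push further.

```bash
python3 - <<'E'
from h import *
t=target(F,.038,0,.030,.040);rows(t,6);t2=target(F,.038,0,.030,.013);rows(t2,4,*t);t3=target(F,.038,0,.0185,.013);rows(t3,3,*t2)
E
```

```text
[ 1.9 -1.5 20.4] [ 0.    -0.    -0.049]
[ 1.9 -1.4 20.4] [ 0.    -0.    -0.049]
[ 2.  -1.3 20.4] [ 0.    -0.    -0.049]
[ 2.1 -1.2 20.4] [ 0.    -0.    -0.049]
[ 2.1 -1.1 20.4] [ 0.    -0.    -0.049]
[ 2.2 -1.  20.4] [ 0.    -0.    -0.049]
total 123.1 [ 0.001 -0.002 -0.295]
[-0.   0.   6.7] [0. 0. 0.]
[-0.   0.   6.8] [0. 0. 0.]
[-0.   0.   6.8] [0. 0. 0.]
[-0.   0.   6.8] [0. 0. 0.]
total 27.0 [0. 0. 0.]
[-3.8  0.   0. ] [0. 0. 0.]
[-3.8  0.   0. ] [0. 0. 0.]
[-3.8  0.   0. ] [0. 0. 0.]
total 11.5 [0. 0. 0.]
```

drive_tool:
  deltas:
    - [[2,-1.4,20.4,0,0,-0.049,255],[2,-1.4,20.4,0,0,-0.049,255],[2,-1.3,20.4,0,0,-0.049,255],[2,-1.2,20.4,0,0,-0.049,255],[2,-1.1,20.4,0,0,-0.049,255],[2,-1,20.4,0,0,-0.049,255],[0,0,9,0,0,0,255],[0,0,9,0,0,0,255],[0,0,9,0,0,0,255],[0,0,0,0,0,0,255]]

```text
clock: 9.48
tool_pos: [0.5523, 0.032, 0.0885]
ee_rot: [0.587, 0.805, 0.072, 0.051]
ft_force: [0.6, 0.1, -0.1]
width: -0.0002
grip_force: 0.0
```

drive_tool:
  deltas:
    - [[-4,0,0,0,0,0,255],[-4,0,0,0,0,0,255],[-3.5,0,0,0,0,0,255],[-2,0.9,0,0,0,0.052,255],[-2,0.9,0,0,0,0.052,255],[-2,0.9,0,0,0,0.052,255],[-2,0.9,0,0,0,0.052,255],[0,0,0,0,0,0,255]]

```text
clock: 10.48
tool_pos: [0.5613, 0.014, 0.0896]
ee_rot: [0.667, 0.74, 0.077, 0.044]
ft_force: [0.1, 0.6, -0.1]
width: 0.0002
grip_force: 0.4
```

```bash
python3 - <<'E'
from h import *
rel();R=F[0].T@Ro.from_quat(arm.read_state()['ee_rot']).as_matrix();print('phi',np.degrees(np.arctan2(R[1,1],R[0,1])))
E
```

```text
10.475 panel xyz mm [42.5  9.3 14. ] F panel [ 0.2  0.6 -0.1]
phi -11.943920395894743
```

drive_tool:
  deltas:
    - [[-2,0.9,0.2,0,0,0.052,255],[-2,0.9,0.2,0,0,0.052,255],[0,0,0,0,0,0,255]]

```text
clock: 10.85
tool_pos: [0.5637, 0.0101, 0.0894]
ee_rot: [0.704, 0.705, 0.079, 0.04]
ft_force: [-0.0, -0.1, 0.6]
width: 0.0002
grip_force: 0.0
```

drive_tool:
  deltas:
    - [[-2,0.9,0.2,0,0,0.052,255],[0,0,0,0,0,0,255],[0,0,0,0,0,0,255]]

```text
clock: 11.22
tool_pos: [0.5644, 0.0083, 0.0892]
ee_rot: [0.722, 0.686, 0.08, 0.038]
ft_force: [0.5, -0.5, -0.6]
width: 0.0002
grip_force: 0.0
```

drive_tool:
  deltas:
    - [[4,0,0,0,0,0,255],[4,0,0,0,0,0,255],[3,0,-20,0,0,0,255],[0,0,-40,0,0,0,255],[0,0,-50,0,0,0,255],[0,0,-40,0,0,0,255],[0,0,0,0,0,0,255],[0,0,0,0,0,0,255]]

```text
clock: 12.22
tool_pos: [0.5394, 0.0113, 0.237]
ee_rot: [0.722, 0.686, 0.08, 0.038]
ft_force: [-1.0, 0.2, -0.2]
width: -0.0001
grip_force: 0.0
```

```bash
python3 - <<'E'
from h import *
rel()
d=grab('wrist','w5');cv2.imwrite('pics/w5b.png',cv2.resize(d['frame'][:,:,::-1],(768,576)))
def proj(p):
    q=np.linalg.inv(d['pose'])@np.r_[p,1];return d['cx']+d['fx']*q[0]/-q[2],d['cy']-d['fy']*q[1]/-q[2]
print('O',np.array(proj(F[1]))*1.5,'btn',np.array(proj(F[1]+F[0]@[0,-.122,.018]))*1.5)
for k in (0,4,5,6):
    a=np.radians(120-30*k);print(k,np.round(np.array(proj(F[1]+F[0]@[.036*np.cos(a),.036*np.sin(a),.029]))*1.5))
E
```

```text
12.225 panel xyz mm [ 46.7  13.6 162.8] F panel [-0.9  0.5 -0.1]
O [333.46257523 295.3927441 ] btn [394.61211679 450.19808846]
0 [283. 275.]
4 [380. 290.]
5 [383. 317.]
6 [372. 342.]
```

View pics/w5b.png

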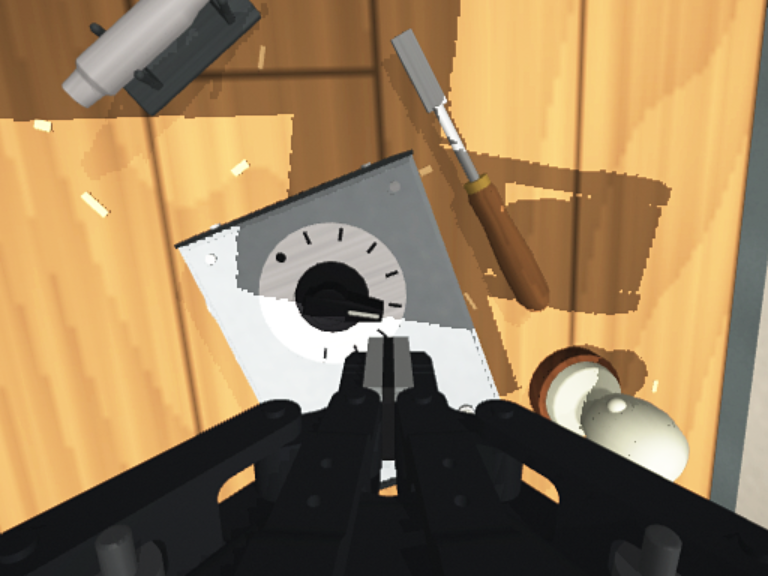

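The pointer tip at (381,312) lies at tick 5 (395,305), where step 5 is predicted, so the dial is on step 5. Now above the button.

```bash
python3 - <<'E'
from h import *
_,R=target(F,0,-21,0,0)
a=(F[1]+F[0]@[0,-.1215,.07],R);b=(F[1]+F[0]@[0,-.1215,.022],R)
rows(a,5);rows(b,4,*a)
E
```

```text
[-28.6   1.   18.4] [-0. -0.  0.]
[-28.6   1.   18.4] [-0. -0.  0.]
[-28.6   1.   18.4] [-0. -0.  0.]
[-28.6   1.   18.4] [-0. -0.  0.]
[-28.6   1.1  18.4] [-0. -0.  0.]
total 170.1 [-0.    -0.002  0.002]
[ 0. -0. 12.] [0. 0. 0.]
[ 0. -0. 12.] [0. 0. 0.]
[ 0. -0. 12.] [0. 0. 0.]
[ 0. -0. 12.] [0. 0. 0.]
total 48.0 [0. 0. 0.]
```

drive_tool:
  deltas:
    - [[-28.6,1,18.4,0,0,0,255],[-28.6,1,18.4,0,0,0,255],[-28.6,1,18.4,0,0,0,255],[-28.6,1,18.4,0,0,0,255],[-28.6,1,18.4,0,0,0,255],[0,0,12,0,0,0,255],[0,0,12,0,0,0,255],[0,0,12,0,0,0,255],[0,0,11,0,0,0,255],[0,0,0,0,0,0,255],[0,0,0,0,0,0,255]]

```text
clock: 13.65
tool_pos: [0.5616, -0.124, 0.0926]
ee_rot: [0.722, 0.686, 0.08, 0.038]
ft_force: [-0.2, -0.2, 0.1]
width: 0.0002
grip_force: 0.0
```

```bash
python3 - <<'E'
from h import *
rel()
E
```

```text
13.65 panel xyz mm [   1.5 -122.1   24.3] F panel [-0.2 -0.2  0.1]
```

drive_tool:
  deltas:
    - [[0,0,4,0,0,0,255],[0,0,3,0,0,0,255],[0,0,2,0,0,0,255],[0,0,1,0,0,0,255],[0,0,0,0,0,0,255]]

```text
clock: 14.28
tool_pos: [0.5631, -0.1237, 0.0826]
ee_rot: [0.722, 0.686, 0.08, 0.038]
ft_force: [-1.4, -0.5, 2.9]
width: 0.0001
grip_force: 1.3
```

drive_tool:
  deltas:
    - [[0,0,1,0,0,0,255],[0,0,0.5,0,0,0,255],[0,0,0,0,0,0,255]]

```text
clock: 14.65
tool_pos: [0.5634, -0.1236, 0.0811]
ee_rot: [0.722, 0.686, 0.08, 0.038]
ft_force: [-1.6, -0.5, 3.0]
width: -0.0
grip_force: 1.8
```

```bash
python3 - <<'E'
from h import *
rel()
E
```

```text
14.65 panel xyz mm [   1.2 -122.2   12.6] F panel [-1.1  0.1  3.2]
```

drive_tool:
  deltas:
    - [[0,0,1,0,0,0,255],[0,0,1,0,0,0,255],[0,0,0,0,0,0,255]]

```text
clock: 15.02
tool_pos: [0.5637, -0.1235, 0.0791]
ee_rot: [0.722, 0.686, 0.08, 0.038]
ft_force: [-1.7, -0.5, 4.8]
width: 0.0001
grip_force: 2.4
```

drive_tool:
  deltas:
    - [[0,0,0.7,0,0,0,255],[0,0,0,0,0,0,255],[0,0,0,0,0,0,255]]

```text
clock: 15.4
tool_pos: [0.5638, -0.1235, 0.0789]
ee_rot: [0.722, 0.686, 0.08, 0.038]
ft_force: [-3.9, -0.5, 8.4]
width: -0.0001
grip_force: 4.8
```

The button is bottomed (about 9 N, no further travel). Hold, then release along the normal.

drive_tool:
  deltas:
    - [[0,0,0,0,0,0,255],[0,0,0,0,0,0,255],[0,0,0,0,0,0,255],[0,0,-4,0,0,0,255],[0,0,-6,0,0,0,255],[0,0,-20,0,0,0,255],[0,0,-40,0,0,0,255],[0,0,-50,0,0,0,255],[40,0,-50,0,0,0,255],[40,0,0,0,0,0,255],[0,0,0,0,0,0,255],[0,0,0,0,0,0,255]]

```text
clock: 16.9
tool_pos: [0.5387, -0.0538, 0.2491]
ee_rot: [0.722, 0.686, 0.08, 0.038]
ft_force: [-0.1, -0.1, -0.6]
width: 0.0002
grip_force: 0.0
```

```bash
python3 - <<'E'
from h import *
rel()
d=grab('wrist','w6');cv2.imwrite('pics/w6b.png',cv2.resize(d['frame'][:,:,::-1],(768,576)))
E
```

```text
16.9 panel xyz mm [ 28.5 -48.3 178.4] F panel [-0.2 -0.  -0.5]
```

View pics/w6b.png

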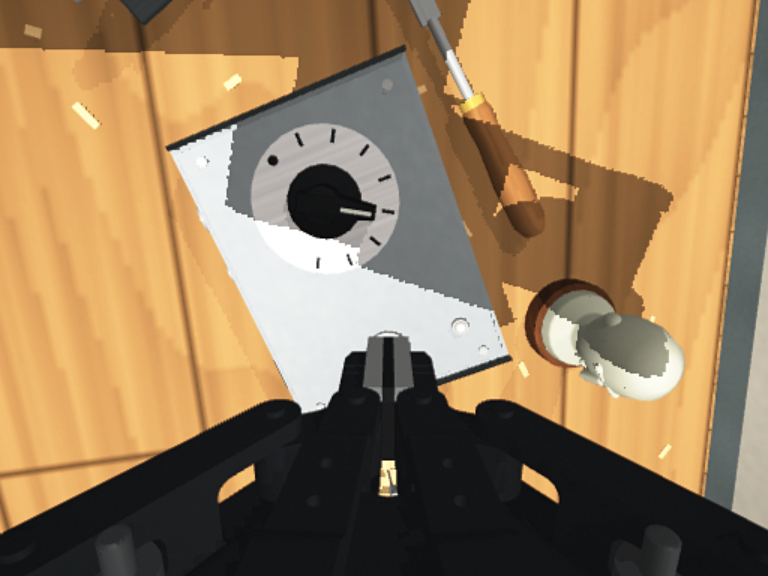

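The pointer tip at (375,212) still lies on tick 5 (388,211), the unit hasn't shifted, and the arm is clear. Handing in.

```bash
python3 -c "
from plant import arm
print(arm.sign_off())"
```

```text
the job is handed in; nothing more can be done
None
```

I pushed the dial from step 3 to step 5, then pressed the start button fully in, held it and let go. The last picture shows the pointer still on step 5 and the unit not visibly moved, and the job is handed in; no verdict was returned.

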